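Third hand at the screwing jig

ROBOT

A 7-joint arm with a two-finger parallel gripper is mounted at the origin on the work surface. World frame = base frame: x ahead of the robot, y to its left, z up, the work surface at z = 0. Lengths are in mm, angles in rad, forces in N, time in s.
With the tool pointing down it reaches from about 350 to 900 mm from the base axis. Payload 19.9 kg.
Tool frame: the origin (TCP) lies midway between the tips of the shut fingers; the grasp point (between the pads) lies grip_point_offset behind it (grip_point_offset is the distance from the TCP to the grasp point, in mm); z points along the fingers, y is the direction in which the jaws open and shut (so a half turn about z gives the same grasp; the last joint's range is limited). The gripper opens to 94 mm and grips with 3 to 60 N. Pads are 16 mm wide; open, the fingers measure 119 mm over their backs; the gripper's body (75 mm by 177 mm) begins 78 mm behind the grasp point.
Start: joints at [1.145, 0.417, -0.01, 1.614, 0.005, 1.111, -0.053], TCP at [234.021, -579.511, 205.425] pointing down, gripper open.
Joint ranges: [-2.81, 2.81], [-0.39, 2.02], [-1.27, 1.25], [0.06, 2.57], [-1.19, 4.33], [0.19, 2], [-2.82, 2.82]. Speed limits (rad/s): [1.89, 1.89, 2.39, 2.39, 3.01, 3.01, 3.01].

INTERFACE

Orientations are given as a unit quaternion [x, y, z, w].
In Python, from plant import get_state, capture, job_done, search_frame, mark_of, grip_point_offset gives the robot as it stands. The module is installed in compiled form; this text tells all that it offers.
- The arm moves only by the shell command python3 -m jog 'ROWS' [OPENING]. ROWS is JSON, a list of rows, each a list of 4 numbers: the shift along the tool's x, y, z in mm, then the turn about the tool's z in degrees. In form: [[tx, ty, tz, turn], ...]. A call has 1 to 10 rows; each row is the pose to reach, as a shift and turn from the pose commanded when the call began, along the tool's axes at that moment; what a row does not reach only later rows make up. A row lasts 1/8 s, in which the tool goes at most 62.5 mm and 10.7 degrees, less where a joint would pass 70% of its speed; a pose out of reach is approached as far as the arm can. A call with a gripper value outside its range is refused whole. OPENING is the opening, from -1 (shut) to 1 (fully open), so that 0 is half open, set as the call begins (- or left out, the last holds). The fingers move at their own pace and stop on an object; the grip force is fixed at half the most. Time passes only in rows, so rows that repeat a pose let the fingers close. It gives the time, the measured TCP pose, the force and the opening at its end, in the units of the state.
- get_state(): the state, without advancing time (a new reading comes with each control period).
- capture(name): name is "scene" or "top"; returns a dict with "image" (420x560x3 uint8, blue, green, red), "intrinsics" (3x3 intrinsics, pixels), "rvec" (rotation vector, rad) and "tvec" (3), from world to camera coordinates, as OpenCV has them. Camera axes: x right, y down, z forward; pixel columns grow to the right and rows downward; lengths in mm; the calibration is good to about 2 mm. A picture is of the moment at which its call begins. There is no depth.
- job_done(): hands the job in, once; it reports no verdict.
Trained networks look in a picture, given as the dict that the camera call returned (one of the last four; its "shot" number tells which), for a name from the list of things; names that differ only in an ending like _2 or _b are one class to them, and where a whole thing is asked for, a point or a joint stands for the part that bears it (a point fixed in the world has none). Each returns a list of dicts, best first, with "p" (0 to 1); they miss things now and then, are a little off and sometimes report something else, mostly with a low value. They report only what shows in the picture. A call takes as long as a camera call. They do not tell look-alikes from the thing itself.
- search_frame(picture, thing): "xy" ([column, row] as shares, 0 to 1, of the picture: columns of its width, rows of its height, amid what is visible of it).
- mark_of(picture, thing): "xy" ([column, row] as shares, 0 to 1, of the picture: columns of its width, rows of its height: a listed point, or the origin of a listed thing).
The state is a dict: "t": time; "q": joint angles; "dq": joint speeds; "effort": joint torques, N m; "eef_pos": TCP position; "tcp_rot": TCP orientation; "contact_force": force on the tool from outside, world axes, zero at the start; "ft_torque": the same for the moment, N m; "gripper_width": finger opening in mm.
Only numpy, scipy, OpenCV 4.12 (cv2) and the standard library are available. Lean on these libraries where they do the work, as an engineer would, in place of code of your own. Each camera call takes 0.05 s, during which the arm holds its last target. There are 200 camera calls.

TASK

Take the half-lapped wooden bar, slide its thin tongue along the counter into the jig, through the gap under the guide bridge, and push it against the sprung stop. Then be a third hand for the person who will drive the screw: keep pressing the bar steadily against the stop with about 10 newtons (never more than 20) and finish while still holding it like that, without letting go. Leave the plain bar and the other things on the counter where they are.

Things in the scene. Friction and masses are not known exactly. Their poses are not given: they have to be found in the camera images.
- bar_grip (a point): Centre of the thick block of the half-lapped bar (light wood, about 150 g, loose, flat on the counter). Sizes in mm: bar 195 long, 40 wide: a block 100 long, 40 high, then a tongue 95 long, only 20 high, flush with the block's underside and sides. This point is 20 above the underside, 50 from each end of the block. x points along the bar towards the tongue, y across its 40 width, z up.
- bar_tip (a point): Middle of the end face of the tongue of the half-lapped bar, 145 ahead (x) of bar_grip and 10 above the bar's underside; same axes. (Sizes in mm.)
- plain_mid (a point): Centre of the plain bar (bystander): same wood, 195 x 40 x 40 with no lap; x along it. To be left alone. (Sizes in mm.)
- jig: Aluminium jig fixed to the counter, no floor: the bar slides on the counter. Origin on the counter, sizes in mm; x is the push direction (away from the robot, turned up to 0.35 rad), z up. Two fences 27 high from x = -30 to 105, channel 46 wide between them centred on y = 0, outer faces y = +-38. Back block x = 85 to 105. Flanges with knobs 22 high at x = 50 to 100, out to y = +-63.
- mouth (a point): Centre line of the jig at the entrance of its mouth, x = -55 in the jig's frame, 13.5 above the counter; the jig's axes. From here two flared guides, 27 high, narrow from about 74 wide to the 46 wide channel at x = -30; the outer corners of the guides lie about 45 from the centre line. (Sizes in mm.)
- bridge (a point): Middle of the underside of the guide bridge that spans the channel, 27 above the counter (only the tongue fits under), x = 3 in the jig's frame; the jig's axes. The bridge covers x = -12 to 18, its top is at 37, the round guide bush on it reaches 45. (Sizes in mm.)
- stop_face (a point): Middle of the front face of the sprung stop, a steel plate 44 wide and 23 high facing the mouth, 13.5 above the counter. With the spring relaxed it is at x = 40 in the jig's frame; it moves in +x as it is pressed. (Sizes in mm.)
- stop (a joint): How far the sprung stop is pushed in, in m: 0 relaxed, 0.030 at its hard end. The spring has no preload and pushes back 0.7 N per mm (10 N at 14.3 mm), and returns the stop, and the bar with it, when the push ends.
- can: Drinks can (bystander), 66 across, 115 high, standing; origin at the centre of its underside. (Sizes in mm.)
- soap: Clear soap bottle (bystander), 60 across, 150 high, standing; origin at the centre of its underside. (Sizes in mm.)
- screwdriver: Screwdriver (bystander), 200 mm long, lying on the counter left of the jig's far end, roughly along x; origin near its middle, on its underside.
Mind the look-alikes: they are no part of the job. Leave any blue, turquoise or yellow look-alike of the part that bears bar_grip alone.

How it is judged:
By the outcome, as a careful person would: the job done as asked, in the order asked, and still so for the second after the job is handed in, while the arm keeps its last pose, push and grip.
It also fails if it takes over 45 s, if anything falls off the work surface, if the arm or the gripper's body presses on something with over 40 N, if the wrist force passes 120 N, or if a joint passes its speed limit or range.

## Working session

There is one attempt and no reset: what is moved stays moved. The work goes in short steps, Python scripts to look and compute and a shell command to move; the robot and the scene stay as the last step left them, time stands still between calls to the robot, and variables do not carry over. Pictures are saved under pics/ and viewed, about 8 in all and at most 12, crops included, and the job is handed in when it is done.

```bash
mkdir -p pics
cat > h.py <<'E'
import numpy as np, cv2, json
from plant import *
def ray(c,xy):
    im=c["image"];h,w=im.shape[:2]
    K=np.array(c["intrinsics"],float);R=cv2.Rodrigues(np.array(c["rvec"],float))[0];t=np.array(c["tvec"],float).ravel()
    d=R.T@np.linalg.solve(K,[xy[0]*w,xy[1]*h,1.]);o=-R.T@t
    return o,d
def atz(c,xy,z):
    o,d=ray(c,xy);return o+d*(z-o[2])/d[2]
def proj(c,p):
    return cv2.projectPoints(np.array(p,float).reshape(-1,3),np.array(c["rvec"],float),np.array(c["tvec"],float),np.array(c["intrinsics"],float),None)[0].reshape(-1,2)
E
python3 - <<'E'
from h import *
print(grip_point_offset, {k:np.round(v,3).tolist() for k,v in get_state().items()})
Z=dict(bar_grip=20,bar_tip=10,plain_mid=20,jig=0,mouth=13.5,bridge=27,stop_face=13.5,can=0,soap=0,screwdriver=0)
for n in("scene","top"):
    c=capture(n);cv2.imwrite(f"pics/{n}0.png",c["image"])
    print(n)
    for k,z in Z.items():
        print(k,[(np.round(r["xy"]*np.array([560,420]),1).tolist(),round(r["p"],2),np.round(atz(c,r["xy"],z)[:2]).tolist()) for r in mark_of(c,k)[:4]])
E
```

```text
18.8 {'t': 0.0, 'q': [1.145, 0.418, -0.01, 1.614, 0.005, 1.111, -0.053], 'dq': [0.001, 0.001, -0.001, -0.001, -0.001, -0.001, -0.001], 'effort': [0.001, -85.124, 0.639, -42.599, -0.049, 0.018, 0.0], 'eef_pos': [233.894, -579.174, 204.84], 'tcp_rot': [0.982, 0.191, -0.0, -0.001], 'contact_force': [-0.049, 1.067, -0.348], 'ft_torque': [-0.011, 0.016, 0.018], 'gripper_width': 94.072}
scene
bar_grip [([256.4, 168.9], 0.96, [354.0, -166.0]), ([212.6, 180.9], 0.85, [456.0, -278.0]), ([130.1, 195.0], 0.7, [596.0, -493.0]), ([176.3, 155.4], 0.56, [352.0, -453.0])]
bar_tip [([187.6, 211.4], 0.92, [609.0, -297.0]), ([290.3, 155.2], 0.91, [230.0, -87.0]), ([217.5, 151.6], 0.6, [277.0, -334.0]), ([159.6, 171.8], 0.59, [444.0, -471.0])]
plain_mid [([386.4, 212.5], 0.94, [464.0, 268.0])]
jig [([261.0, 247.2], 0.74, [687.0, -42.0])]
mouth [([267.9, 230.3], 0.76, [629.0, -41.0])]
bridge [([260.2, 242.0], 0.82, [696.0, -41.0])]
stop_face [([258.7, 250.5], 0.62, [715.0, -39.0])]
can [([159.9, 228.0], 0.88, [691.0, -348.0])]
soap [([399.7, 281.2], 0.93, [710.0, 338.0])]
screwdriver [([346.6, 284.0], 0.67, [758.0, 210.0])]
top
bar_grip [([342.8, 244.3], 0.85, [464.0, -266.0]), ([414.8, 201.1], 0.74, [600.0, -484.0]), ([402.2, 282.3], 0.72, [354.0, -444.0]), ([312.4, 283.2], 0.67, [347.0, -176.0])]
bar_tip [([281.7, 324.1], 0.75, [223.0, -87.0]), ([411.3, 244.1], 0.73, [469.0, -475.0]), ([357.5, 200.3], 0.68, [600.0, -311.0]), ([363.0, 302.5], 0.63, [292.0, -329.0])]
plain_mid [([168.3, 241.9], 0.74, [461.0, 259.0])]
jig [([272.1, 168.5], 0.9, [695.0, -48.0])]
mouth [([271.8, 186.5], 0.57, [637.0, -48.0]), ([272.7, 171.5], 0.24, [683.0, -50.0])]
bridge [([268.3, 167.3], 0.82, [693.0, -37.0])]
stop_face [([189.1, 143.8], 0.74, [764.0, 209.0]), ([268.5, 157.6], 0.55, [726.0, -36.0])]
can [([365.9, 169.3], 0.68, [698.0, -339.0])]
soap [([146.2, 167.1], 0.66, [691.0, 342.0])]
screwdriver [([189.9, 141.8], 0.9, [774.0, 210.0])]
```

View pics/scene0.png

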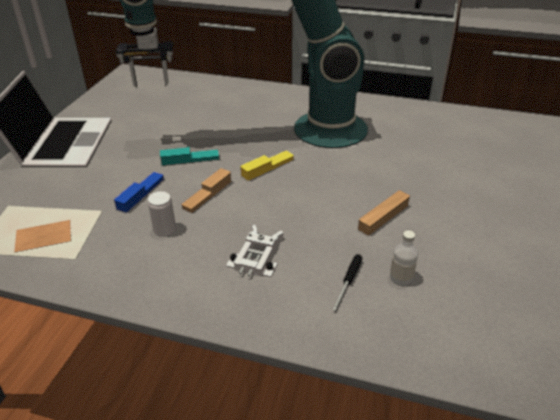

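View pics/top0.png

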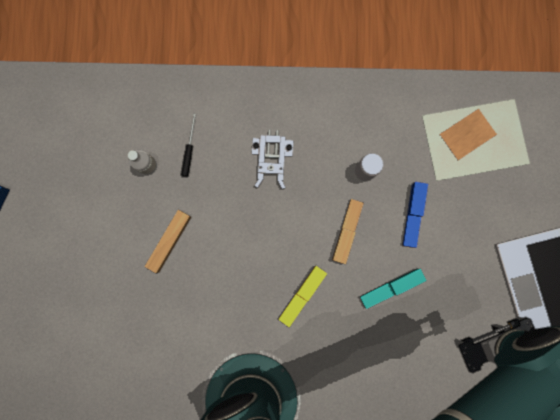

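Half-lapped candidates in the scene picture:
- Natural wood, lapped, at (212,181). This matches the description.
- Plain wood bar at (386,212).
- Yellow at (267,164), turquoise at (190,156) and blue at (140,190) look-alikes.
- An orange picture on the paper at (43,235).

I choose the natural wood one, which is at (343,244) in the top picture. I'll check it and the jig close up with fitted overlays.

```bash
cat >> h.py <<'E'
def rect(c,z,x0,x1,y0,y1,s):
    # rectified view of plane z: up=+x, left=+y, s px/mm
    W=[(x1,y1),(x1,y0),(x0,y0),(x0,y1)]
    src=proj(c,[(x,y,z) for x,y in W]).astype(np.float32)
    w,h=int((y1-y0)*s),int((x1-x0)*s)
    dst=np.float32([(0,0),(w,0),(w,h),(0,h)])
    return cv2.warpPerspective(c["image"],cv2.getPerspectiveTransform(src,dst),(w,h),flags=cv2.INTER_CUBIC)
E
cat > a.py <<'E'
from h import *
out=[]
for n in("top","scene"):
    c=capture(n)
    hsv=cv2.cvtColor(c["image"],cv2.COLOR_BGR2HSV)
    m=cv2.inRange(hsv,(5,90,60),(18,255,255))
    cn,_=cv2.findContours(m,cv2.RETR_EXTERNAL,cv2.CHAIN_APPROX_NONE)
    for k in cn:
        if 100<cv2.contourArea(k)<2000:
            x,y,w,h=cv2.boundingRect(k)
            p=np.array([atz(c,((a+.0)/560,(b+.0)/420),20)[:2] for a,b in k[:,0]],np.float32)
            r=cv2.minAreaRect(p);print(n,(x,y,w,h),np.round(r[0],1),np.round(r[1],1),round(r[2],1))
    a=rect(c,27,610,820,-150,60,1.9);b=rect(c,30,420,630,-380,-170,1.9)
    out.append(np.hstack([a,b][:2]) )
cv2.imwrite("pics/rect.png",cv2.resize(np.vstack(out),(600,600)))
E
python3 a.py
```

```text
top (145, 210, 45, 63) [463.  261.9] [ 45.5 197.5] 61.6
top (332, 199, 31, 65) [ 504.7 -280.5] [ 43.4 194.4] 73.8
top (440, 109, 56, 51) [ 811.5 -648.8] [ 96.9 146.4] 34.5
scene (15, 220, 56, 32) [ 831.  -637.5] [ 95.5 145.9] 34.4
scene (359, 191, 51, 44) [459.9 261.6] [ 63.2 232.4] 61.7
scene (182, 169, 49, 43) [ 500.  -279.4] [ 73.  228.9] 73.2
```

View pics/rect.png

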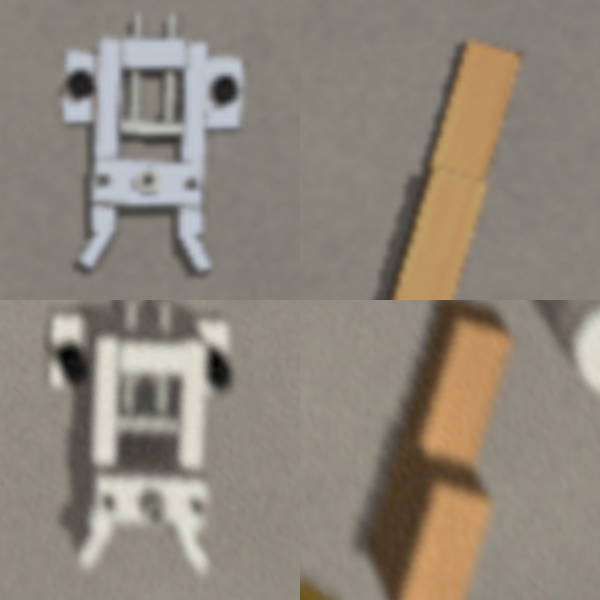

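```bash
cat >> h.py <<'E'
from scipy.optimize import minimize
S=6
def tf(p,pts):
    x,y,a=p;pts=np.array(pts,float);R=np.array([[np.cos(a),-np.sin(a)],[np.sin(a),np.cos(a)]])
    return np.c_[pts[:,:2]@R.T+[x,y],pts[:,2]]
def fill(m,c,P,hull=False):
    q=(proj(c,P)+.5)*S
    q=q.astype(np.float32)
    if hull:q=cv2.convexHull(q)
    cv2.fillPoly(m,[np.round(q).astype(np.int32).reshape(-1,1,2)],1.)
def box(x0,x1,y0,y1,z0,z1): return [(x,y,z) for x in(x0,x1) for y in(y0,y1) for z in(z0,z1)]
def small(m): return cv2.resize(m,(560,420),interpolation=cv2.INTER_AREA)
def barmask(c,p,off=np.zeros(2)):
    m=np.zeros((420*S,560*S),np.float32)
    for b in(box(-50,50,-20,20,0,40),box(50,145,-20,20,0,20)): fill(m,c,tf(p,b),True)
    return small(m)
def jigmask(c,p):
    m=np.zeros((420*S,560*S),np.float32)
    for s in(1,-1):
        fill(m,c,tf(p,[(-30,23*s,27),(105,23*s,27),(105,38*s,27),(-30,38*s,27)]))
        fill(m,c,tf(p,[(-30,23*s,27),(-55,37*s,27),(-55,45*s,27),(-30,32*s,27)]))
    fill(m,c,tf(p,[(85,-38,27),(105,-38,27),(105,38,27),(85,38,27)]))
    fill(m,c,tf(p,[(-12,-38,37),(18,-38,37),(18,38,37),(-12,38,37)]))
    return small(m)
def woodmask(c,ctr,r=45):
    hsv=cv2.cvtColor(c["image"],cv2.COLOR_BGR2HSV).astype(float)
    m=np.clip((hsv[...,1]-70)/60,0,1)*(hsv[...,0]<19)*(hsv[...,0]>4)
    w=np.zeros_like(m);u,v=map(int,ctr);w[max(v-r,0):v+r,max(u-r,0):u+r]=1
    return m*w
def fit(cs,tgt,model,p0,corr=False):
    def cost(p):
        s=0
        for c,t in zip(cs,tgt):
            m=model(c,p)
            if corr:
                ys,xs=np.nonzero(t[1]);s-=np.corrcoef(m[t[1]],t[0][t[1]])[0,1]
            else: s+=np.abs(m-t).sum()/m.sum()
        return s
    p0=np.array(p0,float)
    sim=np.vstack([p0,p0+[6,0,0],p0+[0,6,0],p0+[0,0,.06]])
    r=minimize(cost,p0,method="Nelder-Mead",options=dict(initial_simplex=sim,xatol=.02,fatol=1e-4,maxiter=200))
    return r.x,r.fun
E
cat > b.py <<'E'
from h import *
cs=[capture("top"),capture("scene")]
bp=[460,-268,-.28];jp=[688,-43,-.045]
def jt(c):
    g=cv2.cvtColor(c["image"],cv2.COLOR_BGR2GRAY).astype(float)
    w=np.zeros((420,560),bool);u,v=proj(c,[jp[0]+25,jp[1],20])[0].astype(int);w[v-30:v+30,u-30:u+30]=1
    return g,w
wt=[woodmask(c,proj(c,[505,-280,20])[0]) for c in cs]
for idx in([0],[1],[0,1]):
    C=[cs[i] for i in idx]
    b,fb=fit(C,[wt[i] for i in idx],barmask,bp);j,fj=fit(C,[jt(c) for c in C],jigmask,jp,True)
    print(idx,"bar",np.round(b,3),round(fb,3),"jig",np.round(j,3),round(fj,3))
im=[]
for c in cs:
    for p,mm in((b,barmask),(j,jigmask)):
        k=c["image"].copy()
        u,v=proj(c,[p[0]+30,p[1],20])[0].astype(int)
        k=cv2.resize(k[v-38:v+38,u-38:u+38],(300,300),interpolation=cv2.INTER_CUBIC)
        m=cv2.resize(mm(c,p)[v-38:v+38,u-38:u+38],(300,300))
        cn,_=cv2.findContours((m>.5).astype(np.uint8),cv2.RETR_LIST,cv2.CHAIN_APPROX_NONE);cv2.drawContours(k,cn,-1,(0,0,255),1);im.append(k)
cv2.imwrite("pics/fit.png",np.vstack([np.hstack(im[:2]),np.hstack(im[2:])]))
E
python3 b.py
```

```text
[0] bar [ 4.60143e+02 -2.66591e+02 -2.96000e-01] 0.219 jig [ 6.88977e+02 -4.36460e+01 -4.10000e-02] -0.736
[1] bar [ 4.54072e+02 -2.67502e+02 -2.58000e-01] 0.181 jig [ 6.84922e+02 -4.31940e+01 -3.30000e-02] -0.67
[0, 1] bar [ 4.59578e+02 -2.67861e+02 -2.72000e-01] 0.406 jig [ 6.87615e+02 -4.35570e+01 -3.90000e-02] -1.382
```

View pics/fit.png

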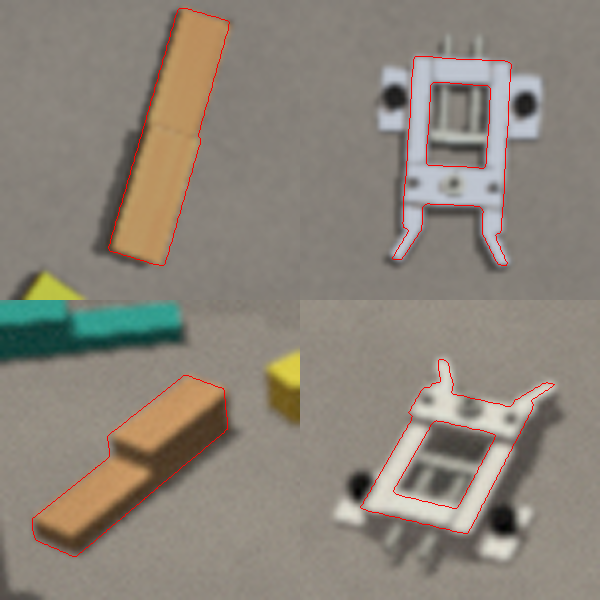

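The crops confirm the natural wood lapped bar, and both fits sit on their edges. Bar: (460,-267), yaw -0.28. Jig: (688,-43.5), yaw -0.04. I'll move above the bar.

```bash
python3 -m jog '[[326,-205,0,38],[326,-205,0,38],[326,-205,0,38],[326,-205,0,38],[326,-205,0,38],[326,-205,0,38],[326,-205,0,38],[326,-205,60,38],[326,-205,120,38],[326,-205,120,38]]' 1
```

```text
t: 2.55
eef_pos: [457.4, -266.1, 82.6]
tcp_rot: [0.99, -0.139, -0.003, -0.001]
contact_force: [0.2, -0.1, 0.1]
gripper_width: 93.6
```

```bash
python3 -m jog '[[0,0,40,0],[0,0,70,0],[0,0,75,0],[0,0,75,0]]' 1; python3 -m jog '[[0,0,0,0],[0,0,0,0],[0,0,0,0],[0,0,0,0],[0,0,0,0],[0,0,0,0],[0,0,0,0],[0,0,0,0]]' -1
python3 - <<'E'
from h import *
bp=[460,-268,-.28]
cs=[capture("top"),capture("scene")]
ims=[]
for c in cs:
    u,v=proj(c,[bp[0]+30,bp[1],20])[0].astype(int);ims.append(cv2.resize(c["image"][v-50:v+50,u-50:u+50],(380,380)))
cv2.imwrite("pics/grasp.png",np.hstack(ims))
E
```

```text
t: 3.05
eef_pos: [460.5, -268.0, 12.4]
tcp_rot: [0.99, -0.139, 0.001, 0.0]
contact_force: [0.2, -0.0, 0.7]
gripper_width: 94.0
t: 4.05
eef_pos: [459.5, -267.3, 10.4]
tcp_rot: [0.99, -0.139, -0.0, -0.0]
contact_force: [-0.4, 0.0, -0.3]
gripper_width: 39.8
```

View pics/grasp.png

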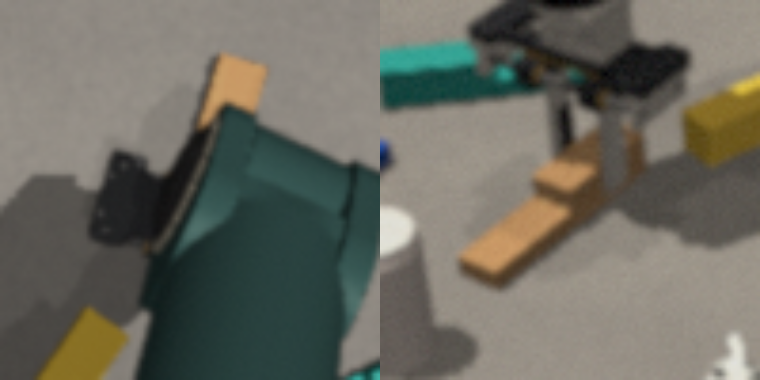

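```bash
python3 -m jog '[[4,-25,0,-4],[-2,-60,0,-9],[-14,-100,0,-13.7],[-27,-140,0,-13.7],[-42,-180,0,-13.7],[-53,-210,0,-13.7],[-58,-225,0,-13.7],[-58,-225,0,-13.7],[-58,-225,0,-13.7]]'
cat > d.py <<'E'
from h import *
import sys
s=get_state();e=s["eef_pos"];q=s["tcp_rot"];yaw=2*np.arctan2(q[1],q[0])
print("tcp",np.round(e,1),"yaw",round(yaw,4),"F",np.round(s["contact_force"],1),"T",np.round(s["ft_torque"],2),"w",round(s["gripper_width"],1),"t",s["t"])
jp=np.array([688,-43.5,-.04]);d=np.array(e[:2])-jp[:2];ca,sa=np.cos(jp[2]),np.sin(jp[2])
print("grip in jig",round(d[0]*ca+d[1]*sa,1),round(-d[0]*sa+d[1]*ca,1))
ims=[]
for n in("scene","top"):
    c=capture(n)
    for k,z in(("bar_tip",10),("bar_grip",20),("stop_face",13.5)):print(n,k,[(round(r["p"],2),np.round(atz(c,r["xy"],z)[:2]).tolist()) for r in mark_of(c,k)[:5]])
    u,v=proj(c,[640,-43,20])[0].astype(int)
    k=cv2.resize(c["image"][v-45:v+45,u-45:u+45],(390,390),interpolation=cv2.INTER_CUBIC)
    L=proj(c,[[688+x*ca,-43.5+x*sa,20] for x in(-140,-60)])
    E=proj(c,[[e[0]+a*np.cos(yaw)-b*np.sin(yaw),e[1]+a*np.sin(yaw)+b*np.cos(yaw),20] for a,b in((50,20),(145,20),(145,-20),(50,-20))])
    f=lambda P:np.round((P-[u-45,v-45]+.5)*390/90).astype(int).reshape(-1,1,2)
    cv2.polylines(k,[f(L)],False,(255,0,0),1);cv2.polylines(k,[f(E)],True,(0,0,255),1)
    ims.append(k)
cv2.imwrite(f"pics/{sys.argv[1]}.png",np.hstack(ims))
E
python3 d.py near
```

```text
t: 5.28
eef_pos: [466.0, -36.2, 10.4]
tcp_rot: [1.0, -0.021, -0.0, 0.0]
contact_force: [0.4, 0.2, -1.0]
gripper_width: 39.7
tcp [466.  -36.2  10.4] yaw -0.0413 F [ 0.4  0.2 -1. ] T [0.04 0.04 0.03] w 39.7 t 5.275
grip in jig -222.2 -1.6
scene bar_tip [(0.94, [458.0, -469.0]), (0.87, [299.0, -323.0]), (0.59, [623.0, -35.0])]
scene bar_grip [(0.84, [449.0, -35.0]), (0.79, [357.0, -456.0]), (0.67, [598.0, -492.0]), (0.62, [345.0, -160.0])]
scene stop_face [(0.5, [725.0, -44.0])]
top bar_tip [(0.91, [291.0, -330.0]), (0.88, [470.0, -470.0]), (0.84, [230.0, -87.0]), (0.76, [606.0, -47.0])]
top bar_grip [(0.9, [607.0, -487.0]), (0.84, [357.0, -440.0]), (0.64, [346.0, -176.0])]
top stop_face [(0.57, [724.0, -45.0])]
```

View pics/near.png

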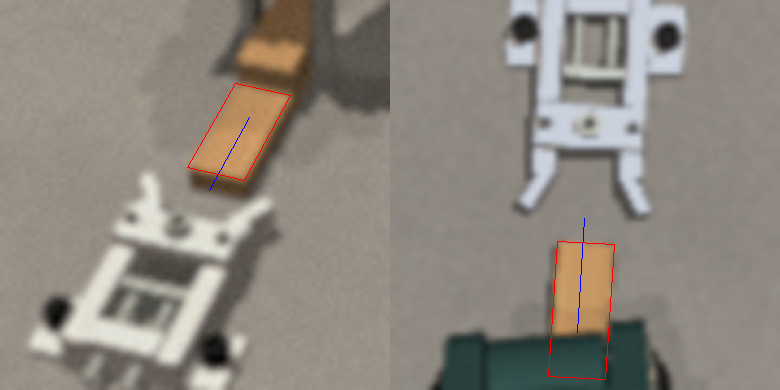

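The tongue sits centred on the jig axis (582 against 583 px in the top view) and parallel to it. I'll slide it in to just past the bridge and check forces.

```bash
python3 -m jog '[[15,0,0,0],[30,0,0,0],[45,0,0,0],[60,0,0,0],[60,0,0,0]]'; python3 -m jog '[[12,0,0,0],[24,0,0,0],[36,0,0,0],[42,0,0,0],[42,0,0,0]]'; python3 d.py in1
```

```text
t: 6.3
eef_pos: [526.9, -37.5, 10.3]
tcp_rot: [1.0, -0.02, 0.0, -0.0]
contact_force: [1.7, -0.2, 2.2]
gripper_width: 39.8
t: 6.92
eef_pos: [568.0, -39.2, 10.3]
tcp_rot: [1.0, -0.02, 0.0, -0.0]
contact_force: [0.5, -0.1, -1.1]
gripper_width: 39.9
tcp [568.  -39.2  10.3] yaw -0.0404 F [ 0.5 -0.1 -1.1] T [ 0.04 -0.02  0.01] w 39.9 t 6.925
grip in jig -120.1 -0.5
scene bar_tip [(0.67, [447.0, -464.0]), (0.65, [720.0, -38.0]), (0.63, [303.0, -326.0])]
scene bar_grip [(0.84, [559.0, -46.0]), (0.84, [363.0, -446.0]), (0.72, [350.0, -169.0]), (0.71, [607.0, -496.0]), (0.4, [729.0, -35.0])]
scene stop_face []
top bar_tip [(0.87, [462.0, -479.0]), (0.57, [297.0, -324.0])]
top bar_grip [(0.97, [607.0, -488.0]), (0.85, [346.0, -177.0]), (0.67, [358.0, -447.0])]
top stop_face []
```

View pics/in1.png

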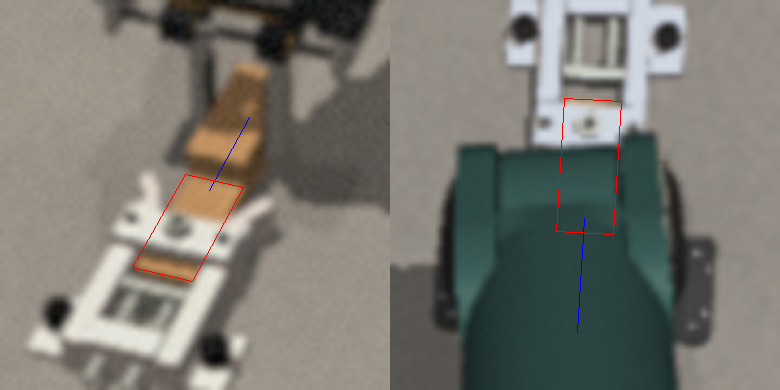

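The tongue is under the bridge: its tip shows past it at scene crop (165,268), with no side force. Next I'll find the stop.

```bash
for i in 1; do python3 -m jog '[[4,0,0,0],[8,0,0,0],[12,0,0,0],[15,0,0,0],[18,0,0,0],[18,0,0,0],[18,0,0,0]]'; done; python3 -m jog '[[2,0,0,0],[4,0,0,0],[5,0,0,0],[5,0,0,0],[5,0,0,0]]'
```

```text
t: 8.2
eef_pos: [585.5, -39.9, 10.4]
tcp_rot: [1.0, -0.02, -0.0, -0.0]
contact_force: [-2.2, 0.4, -0.8]
gripper_width: 39.8
t: 8.82
eef_pos: [590.4, -40.1, 10.4]
tcp_rot: [1.0, -0.02, -0.0, -0.0]
contact_force: [-6.4, -0.0, 2.0]
gripper_width: 39.9
```

```bash
python3 -m jog '[[2,0,0,0],[4,0,0,0],[5,0,0,0],[5,0,0,0],[5,0,0,0]]'; python3 -m jog '[[0,0,0,0],[0,0,0,0],[0,0,0,0],[0,0,0,0]]';python3 -m jog '[[0,0,0,0],[0,0,0,0]]'; python3 d.py in2
```

```text
t: 9.45
eef_pos: [594.7, -40.4, 10.3]
tcp_rot: [1.0, -0.02, -0.001, 0.0]
contact_force: [-10.4, 0.8, 7.3]
gripper_width: 39.9
t: 9.95
eef_pos: [594.7, -40.3, 10.3]
tcp_rot: [1.0, -0.02, -0.001, 0.0]
contact_force: [-10.9, -0.2, 7.3]
gripper_width: 39.8
t: 10.2
eef_pos: [594.7, -40.3, 10.3]
tcp_rot: [1.0, -0.02, -0.001, 0.0]
contact_force: [-11.0, 0.2, 7.3]
gripper_width: 40.1
tcp [594.7 -40.3  10.3] yaw -0.0403 F [-11.    0.2   7.3] T [0.02 2.36 0.02] w 40.1 t 10.2
grip in jig -93.4 -0.6
scene bar_tip [(0.94, [450.0, -467.0]), (0.81, [293.0, -331.0]), (0.57, [228.0, -89.0])]
scene bar_grip [(0.79, [344.0, -171.0]), (0.74, [588.0, -49.0]), (0.74, [357.0, -455.0]), (0.69, [607.0, -474.0])]
scene stop_face [(0.74, [780.0, 218.0]), (0.63, [579.0, -51.0]), (0.54, [724.0, -49.0])]
top bar_tip [(0.84, [287.0, -326.0]), (0.71, [458.0, -478.0]), (0.53, [737.0, -43.0])]
top bar_grip [(0.7, [342.0, -179.0]), (0.68, [355.0, -448.0]), (0.68, [604.0, -488.0])]
top stop_face [(0.49, [731.0, -44.0])]
```

View pics/in2.png

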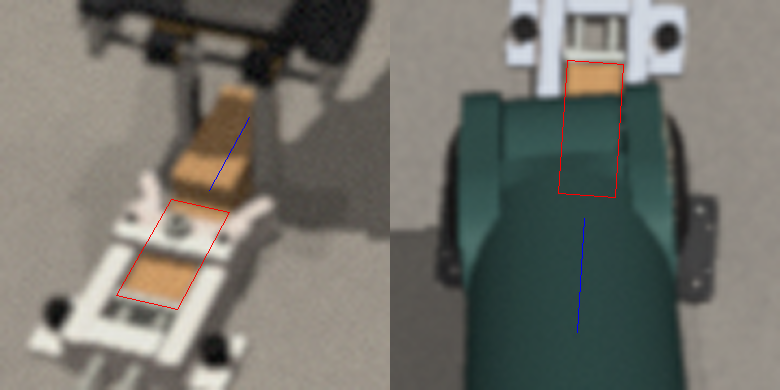

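Wrist reads 11 N. By geometry and force onset the stop is about 12 mm in, roughly 8.4 N, and the rest is counter friction. I'll add 2 mm.

```bash
python3 -m jog '[[1,0,0,0],[2,0,0,0],[2,0,0,0],[2,0,0,0],[2,0,0,0],[2,0,0,0],[2,0,0,0],[2,0,0,0]]'; python3 -m jog '[[0,0,0,0],[0,0,0,0],[0,0,0,0],[0,0,0,0],[0,0,0,0],[0,0,0,0],[0,0,0,0],[0,0,0,0]]'
python3 - <<'E'
from h import *
o=[]
for i,n in enumerate(("scene","top")):
    c=capture(n)
    a=rect(c,20,680,800,-100,20,3.2)
    o.append(a)
    s=get_state();print(np.round(s["contact_force"],1),np.round(s["eef_pos"],1))
    # brightness profile along jig axis at z=20
    prof=[]
    for x in range(20,86,3):
        p=proj(c,[[688+x*np.cos(.04)+y*np.sin(.04),-43.5-x*np.sin(.04)+y*np.cos(.04),20] for y in(-9,0,9)]).astype(np.float32)
        v=cv2.remap(c["image"],p[:,0].reshape(1,-1),p[:,1].reshape(1,-1),cv2.INTER_LINEAR)[0].astype(int);prof.append((x,int((v[:,2]-v[:,0]).mean())))
    print(n,"red-blue",prof)
cv2.imwrite("pics/fin.png",np.hstack(o))
E
```

```text
t: 11.6
eef_pos: [596.4, -40.4, 10.3]
tcp_rot: [1.0, -0.02, -0.001, 0.0]
contact_force: [-12.9, -0.5, 9.3]
gripper_width: 39.6
t: 12.6
eef_pos: [596.4, -40.4, 10.3]
tcp_rot: [1.0, -0.02, -0.001, 0.0]
contact_force: [-13.9, 0.2, 9.0]
gripper_width: 39.8
[-13.7   0.8   9.8] [596.4 -40.4  10.3]
scene red-blue [(20, 96), (23, 100), (26, 101), (29, 102), (32, 102), (35, 101), (38, 101), (41, 97), (44, 83), (47, 57), (50, 31), (53, 18), (56, 11), (59, 7), (62, 7), (65, 7), (68, 8), (71, 10), (74, 12), (77, 12), (80, 10), (83, 8)]
[-13.8  -0.2  10. ] [596.4 -40.4  10.3]
top red-blue [(20, -23), (23, -23), (26, -19), (29, 14), (32, 63), (35, 91), (38, 100), (41, 101), (44, 102), (47, 101), (50, 87), (53, 44), (56, 12), (59, 5), (62, 7), (65, 9), (68, 9), (71, 9), (74, 9), (77, 8), (80, 7), (83, 3)]
```

View pics/fin.png

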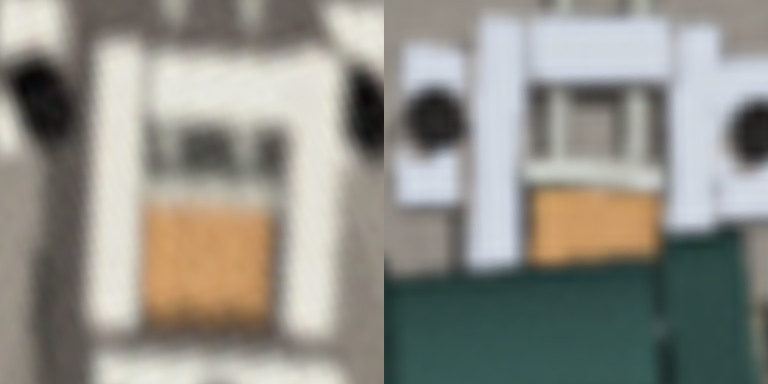

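The tongue is flat on the stop plate. By edge position the stop is about 13 mm in (9 N), while the wrist reads 13.8 N with 10 N of down-load. I'll ease the down-load slightly so less of the push goes into counter friction.

```bash
python3 -m jog '[[0,0,-0.3,0],[0,0,-0.6,0],[0,0,-0.6,0],[0,0,-0.6,0],[0,0,-0.6,0],[0,0,-0.6,0]]'; python3 -c "
from h import *
s=get_state();print(np.round(s['contact_force'],1),np.round(s['ft_torque'],2),np.round(s['eef_pos'],2),s['gripper_width'])"
```

```text
t: 13.45
eef_pos: [596.4, -40.4, 10.5]
tcp_rot: [1.0, -0.02, -0.001, 0.0]
contact_force: [-10.5, -0.3, 1.2]
gripper_width: 40.1
[-10.5  -0.3   1.2] [0.03 2.11 0.09] [596.43 -40.45  10.53] 40.07251630829473
```

The down-load is gone and the push reads 10.5 N, which agrees with the estimated stop deflection. One steadiness check, then I'll hand in.

```bash
python3 -m jog '[[0,0,0,0],[0,0,0,0],[0,0,0,0],[0,0,0,0],[0,0,0,0],[0,0,0,0],[0,0,0,0],[0,0,0,0]]'; python3 -c "
from h import *
print(np.round(get_state()['contact_force'],1)); print(job_done())"
```

```text
t: 14.45
eef_pos: [596.4, -40.4, 10.6]
tcp_rot: [1.0, -0.02, -0.001, 0.0]
contact_force: [-9.6, 0.5, 1.8]
gripper_width: 39.8
[-9.6  0.5  1.8]
the job is handed in; nothing more can be done
None
```

I gripped the half-lapped wooden bar by its block and slid it along the counter into the jig. The tongue went under the bridge onto the sprung stop, and I handed the job in still holding it there.

- **Push:** the wrist read 9.6–10.5 N along the push in the last second, with almost no side force, and the grip was steady at 40 mm. The highest reading at any check was about 13.9 N at the wrist. Counter friction took part of that until I eased the bar's down-load by 0.6 mm.
- **Stop position:** in the top picture the tongue sits flat on the stop plate, pushed in about 13 mm (about 9 N). The scene picture put it a few mm less, within the roughly 2 mm calibration error and the jig fit.
- **Other things:** nothing else was touched as far as the readings and pictures show, though I did not re-check every bystander at the end.
- **Time:** 14.5 s in total.

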